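# Move the dried sheath to the ready rail

### The job

The orange knife sheath has dried: slide its carrier along the drying rail to the loading gap, lift it over the red end stop and hang it on the ready rail beside it, then slide it along until it sits up against the blue one. Handle it gently: lower it onto the rail by feel rather than dropping it, never force it against the rails or stops, leave the black sheath and the other things on the bench where they are, and let go at the end.

Things in the scene. Friction and masses are not known exactly. Their poses are not given: they have to be found in the camera images.
- orange_carrier: The carrier to move: inverted-U steel slider, 44 mm long, 23 mm wide, with an orange moulded knife sheath fixed rigidly under it; 140 to 230 g. Origin: middle of its running face, the underside of the 5 mm bridge that rests on the rail's top. x across the rail, y along it, z up.
- orange_stem (a point): Middle of the carrier's black grip stem, 30 mm above the carrier's origin: 14 x 14 mm square, from 5 to 55 mm above the origin. Grip it from above by either pair of faces; gripped along the rail (y) the carrier slides to centre itself.
- orange_toes (a point): Middle between the carrier's inturned toes, 10.5 mm below its origin. The skirts are 17 mm apart inside; the toes (9 to 12 mm below the origin, full 44 mm length) leave an 8 mm opening. Below them 45 degree guide plates flare to a mouth about 18 mm wide, 17 mm below the origin.
- orange_crossbar (a point): Top of the crossbar of the carrier's C arm, 66 mm below its origin. The 3 mm arm runs down on the +x side (outer face at x = 14.5 mm, 20 mm wide) and back under the rail; the sheath hangs under it, 54 mm wide in x, 12 mm thick in y, down to 196 mm below the origin.
- drying_rack: Fixed rack with the drying rail. Origin: on the bench under the middle of the rail, y along it, z up. Rail 240 mm long, top 232 mm above the bench: web 5 mm thick, 26 mm deep, head 13 mm wide, 6 mm deep. Toes run under the head with 3 mm play: no carrier lifts off there. Rubber-bushed: gives 1 mm per 6 N down or lengthwise. Uprights on the -x side, 50 mm off, 244 mm tall.
- drying_gap (a point): Middle of the drying rail's loading gap, on the rail top at y = -86 mm of the rack. The head is cut away to the bare web from y = -58 to -114 mm; only with its whole 44 mm in the gap (origin at y = -80 to -92) does a carrier lift out. Its crossbar passes under the rail, so over a rail it can rise at most 40 mm.
- drying_stop (a point): Top of the red end stop at the -y end of the drying rail, 10 mm above the rail top, as thick as the web, 6 mm long; inner face at y = -114 mm (this point is on it), so the carrier meets it with its origin at y = -92 mm. To pass, the carrier must rise over 10 mm.
- ready_rack: Fixed rack with the ready rail, 30 to 60 mm beyond the drying rail's -y end, a little out of line and turned. Origin: on the bench under the middle of the rail, y along it. Same section and bushing, 260 mm long, red stops 10 mm high at both ends. The rail is clamped at a height this pose does not show: top 224 to 240 mm above the bench, found by feel or seen.
- ready_gap (a point): Point on the bench under the middle of the ready rail's loading gap (y = +96 mm of the rack). Bare web from y = +68 to the stop's inner face at +124 mm: a carrier can be lowered on with its origin at y = +90 to +102 mm, then slid towards -y, where its toes pass under the head if it is seated on the rail.
- ready_home (a point): Point on the bench under the orange carrier's final place: y = -58 mm of the ready rack, where it touches the blue carrier. That one is of the same build, parked against the -y stop with its origin at y = -102 mm; it cannot be lifted, nor pushed further.
- black_carrier: Another carrier of the same build with a black sheath, still tacky, on the drying rail at the +y side of the orange one. Leave it there. Origin as on the orange carrier.
- thread_spool: Red thread spool standing on the bench, 48 mm wide, 82 mm tall; origin at the centre of its underside. Leave alone.
- edge_paint: Small amber bottle, 44 mm wide, 90 mm tall; origin at the centre of its underside. Leave alone.
- awl: Awl lying on the bench, 140 mm long; origin under its middle. Leave alone.
- groover: Wooden-handled groover lying on the bench, 145 mm long; origin under its middle. Leave alone.
- mallet: Mallet lying on the bench, 200 mm long; origin under its middle. Leave alone.
- bone_folder: Flat cream bone folder, 140 x 22 x 6 mm, lying on the bench; origin at the centre of its underside. Leave alone.
There are look-alikes about, which are no part of the job. What is shaped like the orange_carrier but purple or yellow is not meant.

How it is judged:
On the way, in this order (a step that is already met when the one before it is completed fails the run):
1. the orange carrier is slid into the drying rail's loading gap (origin beyond y = -79 mm of the drying rack) (y of orange_carrier in the frame of drying_rack below -0.079 m and z of orange_carrier in the frame of drying_rack below 0.236 m), for 0.05 s.
2. it is lifted over the end stop and hung on the ready rail, in the ready rail's loading gap (rail carrying it, origin between y = 85 and 104 mm of the ready rack, within 3 mm of the rail's line) (y of orange_carrier in the frame of ready_rack between 0.085 and 0.104 m and x of orange_carrier in the frame of ready_rack between -0.003 and 0.003 m and z of orange_carrier in the frame of ready_rack below 0.242 m and contact force between orange_carrier and ready_rack above 0.3 N), for 0.05 s.
At the end, for the whole second after the job is handed in: The orange carrier hangs on the ready rail, carried by it, upright within 0.12 rad and within 3 mm of the rail's line, up against the blue carrier (gap under 2.5 mm), at rest and let go (y of orange_carrier in the frame of ready_rack between -0.0605 and -0.0555 m and x of orange_carrier in the frame of ready_rack between -0.003 and 0.003 m and angle between orange_carrier's own z axis and vertical below 0.12 rad and contact force between orange_carrier and ready_rack above 0.5 N and linear speed of orange_carrier below 0.03 m/s and contact force between orange_carrier and the fingers below 0.1 N); the robot touches nothing.
It fails at once if the orange carrier is pressed against the drying rack with more than 20 N (contact force between orange_carrier and drying_rack above 20 N).
It fails at once if the orange carrier is pressed against the ready rack or the blue carrier with more than 20 N (contact force between orange_carrier and ready_rack above 20 N).
It fails at once if the orange carrier is dropped (falls free, faster than 0.2 m/s with nothing touching it) (contact force between orange_carrier and anything else below 0.02 N and linear speed of orange_carrier above 0.2 m/s).
It fails at once if the black carrier is moved more than 10 mm (distance of black_carrier from where it was at the start of the episode above 0.01 m).
It fails at once if something else on the bench is moved more than 20 mm (distance of any of thread_spool, edge_paint, awl, groover, mallet, bone_folder from where it was at the start of the episode above 0.02 m).
It also fails if it takes over 64 s, if anything falls off the work surface, if the arm or the gripper's body presses on something with over 40 N, if the wrist force passes 120 N, or if a joint passes its speed limit or range.

### The arm

A 6-joint arm with a two-finger parallel gripper is mounted at the origin on the work surface. World frame = base frame: x ahead of the robot, y to its left, z up, the work surface at z = 0. Lengths are in m, angles in rad, forces in N, time in s.
With the tool pointing down it reaches from about 0.4 to 0.925 m from the base axis. Payload 12.5 kg.
Tool frame: the origin (TCP) lies at the very end of the fingers, on their centre line; the grasp point (between the pads) lies 19 mm behind it; z points along the fingers, y is the direction in which the jaws open and shut (so a half turn about z gives the same grasp; the last joint's range is limited). The gripper opens to 95 mm and grips with 3 to 60 N. Pads are 20 mm wide; open, the fingers measure 119 mm over their backs; the gripper's body (75 mm by 180 mm) begins 59 mm behind the grasp point.
Start: joints at [-1.404, 0.491, 1.559, -0, 1.092, -0.106], TCP at [0.168, -0.602, 0.215] pointing down, gripper open.
Joint ranges: [-3.1, 3.1], [-0.84, 2.19], [0.05, 2.79], [-1.13, 4.28], [0.06, 2.93], [-2.69, 2.69]. Speed limits (rad/s): [2.22, 2.22, 2.79, 3.14, 3.14, 3.14].

### API

Orientations are given as a rotation vector (axis times angle).
In Python, from station import telemetry, vision, robot gives the robot as it stands.
- The arm moves only by the shell command python3 -m pendant 'ROWS'. ROWS is JSON, a list that holds one entry, the list of rows, each a list of 7 numbers: the shift along the world's x, y, z in mm, then the turn, a rotation vector about the world's x, y, z in rad, then the finger opening in mm, from 0 to 95.1. In form: [[[dx, dy, dz, rx, ry, rz, jaw], ...]]. A call has 1 to 8 rows; each row is the pose to reach, as a shift and turn from the pose commanded when the call began; what a row does not reach only later rows make up. A row lasts 1/8 s, in which the tool goes at most 62.5 mm and 10.7 degrees, less where a joint would pass 70% of its speed; a pose out of reach is approached as far as the arm can. A call with a gripper value outside its range is refused whole. The fingers move at their own pace and stop on an object; the grip force is fixed at half the most. Time passes only in rows, so rows that repeat a pose let the fingers close. It gives the time, the measured TCP pose, the force and the opening at its end, in the units of the state.
- telemetry.get_obs(): the state, without advancing time (a new reading comes with each control period).
- vision.read_camera(name): name is "scene" or "top" or "wrist"; returns a dict with "pixels" (400x640x3 uint8, red, green, blue), "mtx" (3x3 intrinsics, pixels), "extrinsics" (4x4, takes a point from camera to world coordinates). Camera axes: x right, y down, z forward; pixel columns grow to the right and rows downward; lengths in m; the calibration is good to about 2 mm. A picture is of the moment at which its call begins. There is no depth.
- robot.close_job(): hands the job in, once; it reports no verdict.
The state is a dict: "time": time; "joints": joint angles; "joint_velocities": joint speeds; "effort": joint torques, N m; "tool_pos": TCP position; "tool_rot": TCP orientation; "force": force on the tool from outside, world axes, zero at the start; "torque": the same for the moment, N m; "gripper_width": opening from 0.0 (shut) to 1.0 (fully open).
Only numpy, scipy, OpenCV 4.12 (cv2) and the standard library are available. Lean on these libraries where they do the work, as an engineer would, in place of code of your own. Each camera call takes 0.05 s, during which the arm holds its last target. There are 200 camera calls.

## Working session

There is one attempt and no reset: what is moved stays moved. The work goes in short steps, Python scripts to look and compute and a shell command to move; the robot and the scene stay as the last step left them, time stands still between calls to the robot, and variables do not carry over. Pictures are saved under pics/ and viewed, about 8 in all and at most 12, crops included, and the job is handed in when it is done.

```bash
mkdir -p pics && cat > h.py <<'E'
import numpy as np, cv2, sys
from station import telemetry, vision, robot
def snap(cam,fn=None):
    d=vision.read_camera(cam); np.savez(f'{cam}.npz',**{k:np.array(d[k]) for k in('pixels','mtx','extrinsics')})
    if fn: cv2.imwrite(f'pics/{fn}',np.array(d['pixels'])[:,:,::-1])
    return d
def load(cam): return dict(np.load(f'{cam}.npz'))
def ray(d,u,v):
    E=np.array(d['extrinsics']); r=E[:3,:3]@np.linalg.inv(d['mtx'])@np.array([u,v,1.]); return E[:3,3],r
def atz(d,u,v,z):
    o,r=ray(d,u,v); return o+r*(z-o[2])/r[2]
def tri(*rs):
    A=np.zeros((3,3));b=np.zeros(3)
    for o,r in rs:
        r=r/np.linalg.norm(r);P=np.eye(3)-np.outer(r,r);A+=P;b+=P@o
    return np.linalg.solve(A,b)
def proj(d,p):
    E=np.linalg.inv(np.array(d['extrinsics']));c=np.array(d['mtx'])@(E[:3,:3]@np.array(p)+E[:3,3]);return c[:2]/c[2]
E
python3 -c "
from h import *
np.set_printoptions(precision=4,suppress=True)
a=snap('scene','scene0.png')['pixels'];b=snap('top','top0.png')['pixels']
for c in('scene','top'):
  d=load(c);print(d['extrinsics'],d['mtx'][0])
print(telemetry.get_obs())"
```

```text
[[ 0.3114  0.5462 -0.7776  1.6599]
 [ 0.95   -0.1589  0.2688 -0.455 ]
 [ 0.0233 -0.8225 -0.5684  0.9767]
 [ 0.      0.      0.      1.    ]] [471.6932   0.     318.5823]
[[-0.0009 -0.9985  0.0546  0.4791]
 [-1.      0.001   0.0017 -0.0393]
 [-0.0017 -0.0546 -0.9985  1.3316]
 [ 0.      0.      0.      1.    ]] [466.9165   0.     316.7107]
{'time': 0.1, 'joints': array([-1.4036,  0.4915,  1.5594, -0.    ,  1.0917, -0.1056]), 'joint_velocities': array([ 0.0012, -0.0008, -0.0014,  0.    ,  0.0002,  0.0017]), 'effort': array([  0.0023, -61.362 , -25.8607,   0.0693,   0.047 ,  -0.    ]), 'tool_pos': array([ 0.1684, -0.6017,  0.2141]), 'tool_rot': array([-3.1114, -0.4271,  0.0001]), 'force': array([ 0.728 ,  0.5563, -0.0583]), 'torque': array([ 0.0348, -0.0293, -0.0161]), 'gripper_width': 0.9992370191690304}
```

View pics/scene0.png

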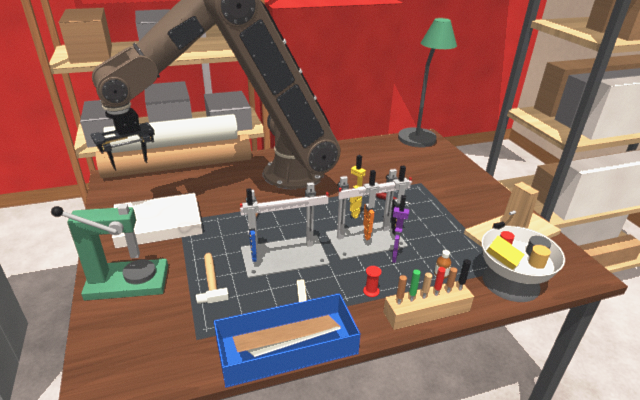

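View pics/top0.png

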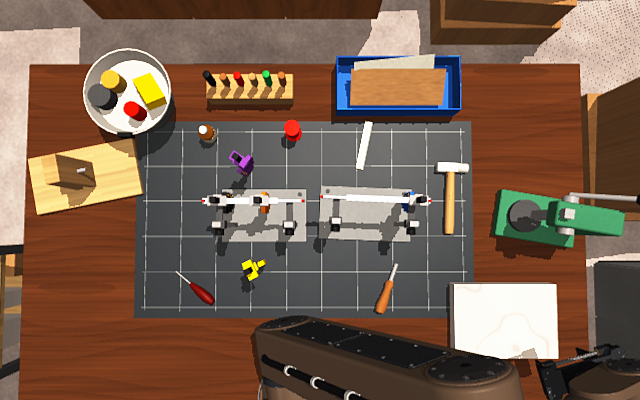

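The drying rail is in the left of the top view (u 203–303, v 200) and the ready rail on the right (u 322–430). Candidates shaped like the carrier are orange (264,203), black (228,200), blue (410,200), and the purple (240,160) and yellow (252,268) decoys. I choose orange (264,203), and I'll check it in a close crop.

```bash
python3 -c "
from h import *
t=load('top')['pixels'][:,:,::-1][180:250,195:440];s=load('scene')['pixels'][:,:,::-1][145:275,235:420]
t=cv2.resize(t,None,fx=3.26,fy=3.26,interpolation=cv2.INTER_CUBIC);s=cv2.resize(s,(498,350),interpolation=cv2.INTER_CUBIC)
o=np.zeros((590,800,3),np.uint8);o[:t.shape[0],:t.shape[1]]=t[:,:800];o[235:585,:498]=s;cv2.imwrite('pics/crop1.png',o);print(t.shape)"
```

```text
(228, 799, 3)
```

View pics/crop1.png

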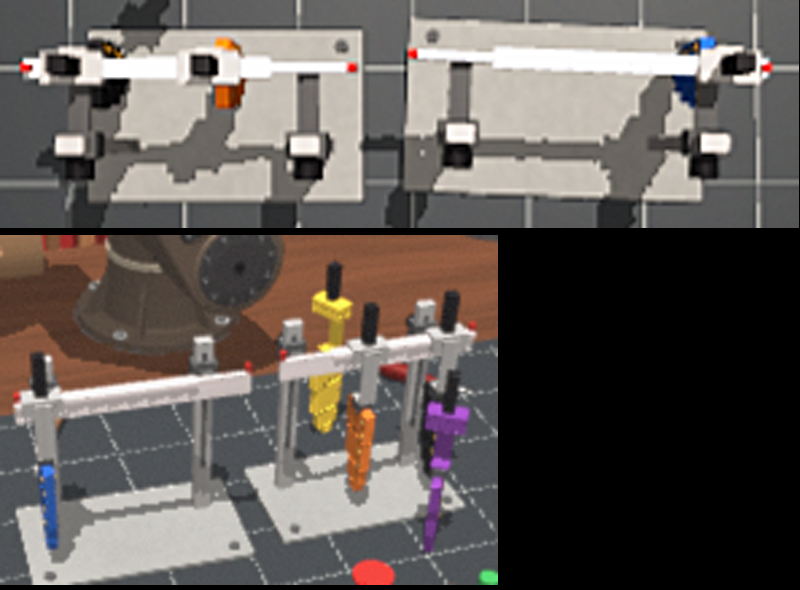

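The crop shows the orange sheath in the middle of the drying rail with its stem at crop (204,64). Black is left of it, blue is at the right end of the ready rail, and the purple and yellow ones stand off the rails. The red stops are at crop x 27/352 (drying) and 412/767 (ready).

```bash
python3 -c "
from h import *
np.set_printoptions(precision=4,suppress=True)
T=load('top');S=load('scene')
t=lambda u,v:ray(T,195+u/3.26-.35,180+v/3.26-.35)
s=lambda u,v:ray(S,235+u/2.69-.3,145+(v-235)/2.69-.3)
for n,a,b,z in [('dry+',(27,68),(472,328),.239),('dry-',(352,68),(283,354),.239),('rdy+',(412,54),(248,367),.239),('rdy-',(767,68),(16,398),.239),('orange top',(204,64),(371,306),.287),('black',(62,65),(451,295),.287),('blue',(738,64),(38,357),.287)]:
  o,r=t(*a);print(n,tri(t(*a),s(*b)),(o+r*(z-o[2])/r[2])[:2])
"
```

```text
dry+ [0.5385 0.2319 0.233 ] [0.5377 0.2292]
dry- [ 0.5381 -0.0032  0.2371] [ 0.5375 -0.0045]
rdy+ [ 0.5481 -0.0471  0.2337] [ 0.5475 -0.0476]
rdy- [ 0.5378 -0.3027  0.2337] [ 0.5372 -0.3027]
orange top [0.5387 0.0981 0.283 ] [0.5378 0.0957]
black [0.5384 0.1968 0.2818] [0.5372 0.1934]
blue [ 0.5376 -0.2741  0.2789] [ 0.5374 -0.2713]
```

```bash
python3 -m pendant '[[[0,0,120,0,0,0,95],[60,50,186,0,0,-0.1,95],[280,250,186,0,0,-0.273,60],[280,250,186,0,0,-0.273,60],[280,250,186,0,0,-0.273,60],[280,250,186,0,0,-0.273,60],[280,250,186,0,0,-0.273,60],[280,250,186,0,0,-0.273,60]]]'
```

```text
time: 1.1
tool_pos: [0.4501, -0.3498, 0.4011]
tool_rot: [3.141, 0.003, 0.001]
force: [-0.6, -0.8, 0.1]
gripper_width: 0.63
```

```bash
python3 -m pendant '[[[60,100,0,0,0,0,60],[88,200,0,0,0,0,60],[88,320,0,0,0,0,60],[88,320,0,0,0,0,60],[88,320,0,0,0,0,60],[88,320,0,0,0,0,60],[88,320,0,0,0,0,60]]]' && python3 -c "
from h import *
np.set_printoptions(precision=4,suppress=True)
d=snap('wrist','w1.png');print(d['extrinsics'],d['mtx'])"
```

```text
time: 1.98
tool_pos: [0.5364, -0.0304, 0.4004]
tool_rot: [-3.142, -0.004, 0.001]
force: [0.7, 0.4, 0.4]
gripper_width: 0.629
[[ 0.0028 -0.9646 -0.2638  0.6087]
 [-1.     -0.0028 -0.0002 -0.031 ]
 [-0.0006  0.2638 -0.9646  0.5703]
 [ 0.      0.      0.      1.    ]] [[327.8298   0.     320.9365]
 [  0.     327.8298 196.3383]
 [  0.       0.       1.    ]]
```

View pics/w1.png

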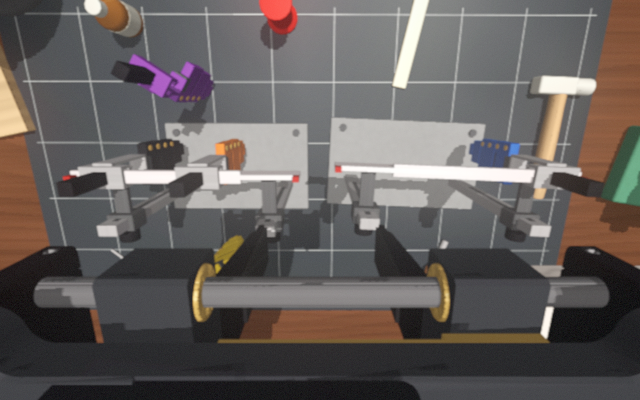

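The wrist view shows both rails: the drying stop at (296,178), the ready stop at (338,168), orange's stem leaning out at about (185,185), and black further left. I'll measure the stops and rail edges by colour.

```bash
python3 -c "
from h import *
np.set_printoptions(precision=4,suppress=True)
d=load('wrist');im=d['pixels'].astype(int)
m=((im[...,0]>90)&(im[...,1]<.45*im[...,0])&(im[...,2]<.45*im[...,0])).astype(np.uint8)
n,l,st,c=cv2.connectedComponentsWithStats(m[140:210]);
for i in range(1,n):
  if st[i,4]>5: print(st[i],c[i]+[0,140], atz(d,c[i][0],c[i][1]+140,.238)[:2])
# bright rail line vertical extents
g=im.min(2)
for u in (240,260,280,345,360,380,400,420,450,500):
  v=np.where(g[150:195,u]>225)[0]+150
  if len(v): print(u,v.min(),v.max(),atz(d,u,(v.min()+v.max())/2,.235)[:2])
a=cv2.resize(d['pixels'][135:215,50:370,::-1],None,fx=2.5,fy=2.5,interpolation=cv2.INTER_CUBIC);b=cv2.resize(d['pixels'][135:215,300:620,::-1],None,fx=2.5,fy=2.5,interpolation=cv2.INTER_CUBIC)
cv2.imwrite('pics/w1c.png',np.vstack([a,b]))"
```

```text
[336  27   4   5  18] [337.5556 168.7778] [ 0.5472 -0.048 ]
[63 35 12  6 39] [ 67.3077 177.3846] [0.5374 0.2315]
[293  37   5   4  19] [295.1053 178.5789] [ 0.5368 -0.0042]
240 175 179 [0.5376 0.0535]
260 176 179 [0.5372 0.0327]
280 176 179 [0.5372 0.0118]
345 166 170 [ 0.5475 -0.0559]
360 167 170 [ 0.547  -0.0714]
380 168 171 [ 0.546  -0.0922]
400 165 176 [ 0.545 -0.113]
420 166 177 [ 0.544  -0.1338]
450 167 178 [ 0.543  -0.1651]
500 169 180 [ 0.5411 -0.2174]
```

View pics/w1c.png

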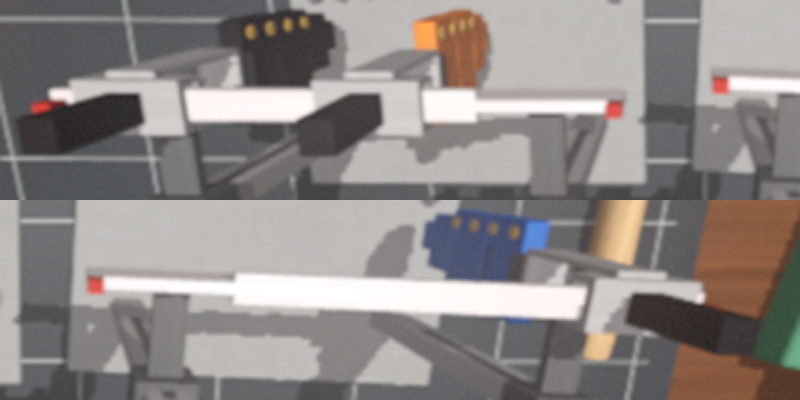

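```bash
python3 -m pendant '[[[0,60,-20,0,0,0,60],[-1,120,-40,0,0,0,60],[-1,127,-60,0,0,0,60],[-1,127,-80,0,0,0,60],[-1,127,-110,0,0,0,60],[-1,127,-135,0,0,0,60],[-1,127,-154,0,0,0,60],[-1,127,-154,0,0,0,60]]]' && python3 -c "
from h import *
snap('scene');snap('wrist')
a=cv2.resize(load('scene')['pixels'][130:270,235:420,::-1],(528,400),interpolation=cv2.INTER_CUBIC)
b=load('wrist')['pixels'][60:260,100:500,::-1]
o=np.zeros((600,528,3),np.uint8);o[:400]=a;o[400:,:400]=b;cv2.imwrite('pics/g1.png',o)"
```

```text
time: 3.02
tool_pos: [0.5352, 0.0938, 0.2456]
tool_rot: [3.141, -0.003, -0.004]
force: [-0.4, -0.1, 0.4]
gripper_width: 0.632
```

View pics/g1.png

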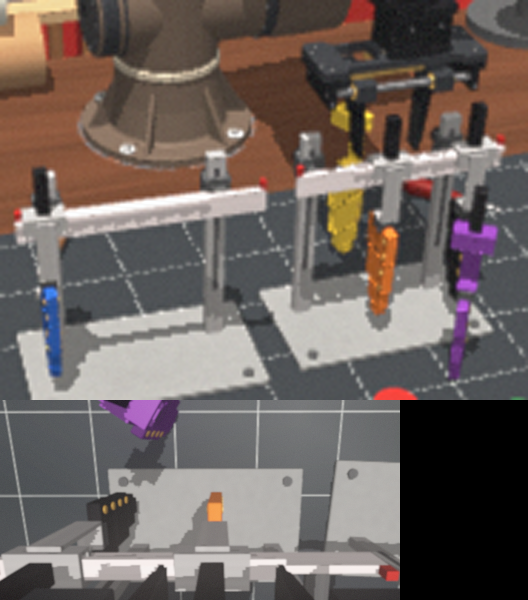

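Orange's stem stands between the open fingers, at (310,235) in full wrist pixels, roughly centred. I'll check the lateral offset with the wrist and scene geometry.

```bash
python3 -c "
from h import *
np.set_printoptions(precision=4,suppress=True)
for i in range(3):
  o=telemetry.get_obs();print(o['time'],o['tool_pos'],o['force']);d=snap('scene')
p=o['tool_pos'];f=lambda q:(proj(d,q)-[235,130])*[528/185,400/140]
for q in([*p],[p[0],p[1]-.03,p[2]],[p[0],p[1]+.03,p[2]],[.537,p[1],.287],[.537,.097,.287]):print(q,f(q))
w=load('wrist');print(w['extrinsics'][:3,3])
g=w['pixels'].min(2)
for u in (240,260,350,380,410,440):
  v=np.where(g[140:260,u]>215)[0]+140; print(u,v.min() if len(v) else 0,v.max() if len(v) else 0,[atz(w,u,x,.232)[:2] for x in (v.min(),v.max())] if len(v) else 0)
"
```

```text
3.125 [0.5358 0.0943 0.2472] [ 0.6783  0.969  -0.5444]
3.175 [0.5359 0.0945 0.2475] [-0.0243 -0.2068  0.4188]
3.225 [0.5358 0.0947 0.2476] [ 0.9205 -0.3083  0.0175]
[np.float64(0.53584501401266), np.float64(0.09466389282092587), np.float64(0.2475558210446391)] [383.9547 145.7521]
[np.float64(0.53584501401266), np.float64(0.06466389282092587), np.float64(0.2475558210446391)] [357.9116 149.7119]
[np.float64(0.53584501401266), np.float64(0.12466389282092587), np.float64(0.2475558210446391)] [409.707  141.8364]
[0.537, np.float64(0.09466389282092587), 0.287] [387.5719 113.8376]
[0.537, 0.097, 0.287] [389.6192 113.5402]
[0.6079 0.0933 0.4164]
240 220 228 [array([0.5429, 0.1416]), array([0.5378, 0.1419])]
260 220 223 [array([0.5428, 0.1297]), array([0.5409, 0.1298])]
350 220 225 [array([0.5428, 0.0761]), array([0.5396, 0.0761])]
380 220 223 [array([0.5428, 0.0583]), array([0.5409, 0.0582])]
410 226 231 [array([0.5389, 0.0402]), array([0.5357, 0.04  ])]
440 226 232 [array([0.5389, 0.0222]), array([0.5351, 0.0219])]
```

```bash
python3 -m pendant '[[[1,3,0,0,0,0,40],[1,3,0,0,0,0,25],[1,3,0,0,0,0,10],[1,3,0,0,0,0,10],[1,3,0,0,0,0,10],[1,3,0,0,0,0,10]]]'
```

```text
time: 4.03
tool_pos: [0.5364, 0.0982, 0.2467]
tool_rot: [-3.142, 0.0, 0.0]
force: [0.7, 0.9, 0.9]
gripper_width: 0.145
```

```bash
python3 -m pendant '[[[0,-8,0,0,0,0,10],[0,-20,0,0,0,0,10],[0,-34,0,0,0,0,10],[0,-48,0,0,0,0,10],[0,-58,0,0,0,0,10],[0,-66,0,0,0,0,10],[0,-71,0,0,0,0,10],[0,-71,0,0,0,0,10]]]'
```

```text
time: 5.03
tool_pos: [0.5364, 0.0267, 0.2467]
tool_rot: [3.141, -0.001, -0.0]
force: [0.7, -1.3, -0.3]
gripper_width: 0.142
```

```bash
python3 -m pendant '[[[0,0,0,0,0,0,10],[0,0,0,0,0,0,10]]]'; python3 -c "
from h import *
w=snap('wrist');s=snap('scene');t=snap('top')
f=lambda a,k:cv2.resize(a[:,:,::-1],None,fx=k,fy=k,interpolation=cv2.INTER_CUBIC)
a=f(w['pixels'][150:290,200:450],3)
b=f(s['pixels'][140:240,280:420],2.5)
o=np.zeros((680,750,3),np.uint8)[:600+80];o[:420,:750]=a;o[420:670,:350]=b;cv2.imwrite('pics/g2.png',cv2.resize(o,None,fx=.88,fy=.88))"
```

```text
time: 5.28
tool_pos: [0.5364, 0.0272, 0.2467]
tool_rot: [3.141, 0.0, 0.0]
force: [0.2, -1.6, -0.7]
gripper_width: 0.142
```

View pics/g2.png

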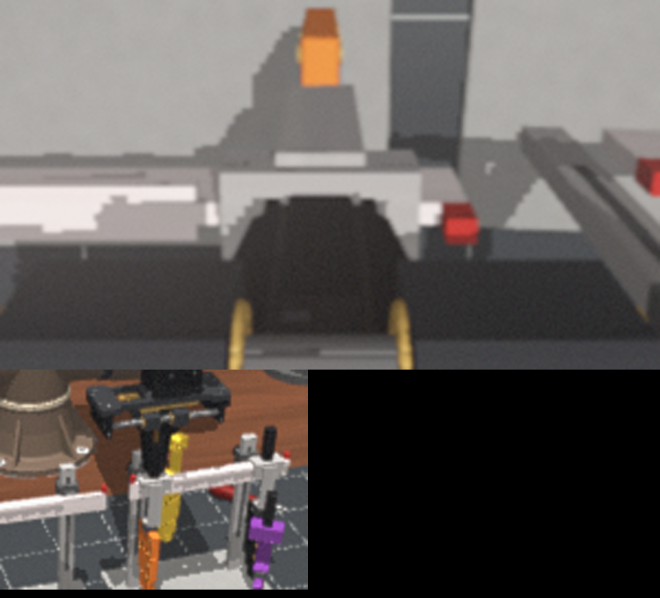

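The carrier (crop x 220–420) sits in the gap with about 3 mm to the head end on the left and 5 mm to the red stop (442) on the right. I'll lift gently and check the force.

```bash
python3 -m pendant '[[[0,-1,1,0,0,0,10],[0,-1,2,0,0,0,10],[0,-1,3,0,0,0,10],[0,-1,4,0,0,0,10],[0,-1,5,0,0,0,10]]]'
```

```text
time: 6.05
tool_pos: [0.5364, 0.0261, 0.2517]
tool_rot: [3.142, -0.0, -0.0]
force: [-0.9, 0.8, -2.3]
gripper_width: 0.143
```

```bash
python3 -m pendant '[[[0,0,8,0,0,0,10],[0,0,16,0,0,0,10],[0,0,23,0,0,0,10],[0,0,23,0,0,0,10],[0,-12,23,0,0,0,10],[0,-26,23,0,0,0,10],[0,-38,23,0,0,0,10],[0,-43,23,0,0,0,10]]]'
```

```text
time: 7.05
tool_pos: [0.5364, -0.018, 0.2745]
tool_rot: [3.142, -0.002, -0.0]
force: [1.1, -0.4, -1.9]
gripper_width: 0.144
```

```bash
python3 -m pendant '[[[3,-6,0,0,0,-0.02,10],[7,-13,0,0,0,-0.04,10],[10.5,-22,0,0,0,-0.04,10],[10.2,-30,0,0,0,-0.04,10],[9.7,-42,0,0,0,-0.04,10],[9.3,-54,0,0,0,-0.04,10],[9,-62,0,0,0,-0.04,10],[9,-62,0,0,0,-0.04,10]]]'; python3 -c "
from h import *
np.set_printoptions(precision=4,suppress=True)
w=snap('wrist');s=snap('scene');t=snap('top');print(telemetry.get_obs()['tool_pos'],telemetry.get_obs()['force'])
f=lambda a,k:cv2.resize(a[:,:,::-1],None,fx=k,fy=k,interpolation=cv2.INTER_CUBIC)
a=f(w['pixels'][150:270,190:450],3)
b=f(s['pixels'][140:240,235:375],2.3)
c=f(t['pixels'][180:240,300:440],3)
o=np.zeros((590,780,3),np.uint8);o[:360,:780]=a;o[360:590,:322]=b;o[360:540,330:750]=c;cv2.imwrite('pics/g3.png',o)"
```

```text
time: 8.05
tool_pos: [0.5454, -0.0795, 0.2747]
tool_rot: [3.141, -0.065, -0.0]
force: [-0.1, -0.3, -1.7]
gripper_width: 0.144
[ 0.5454 -0.0787  0.2747] [-0.8681  0.2702 -1.6927]
```

View pics/g3.png

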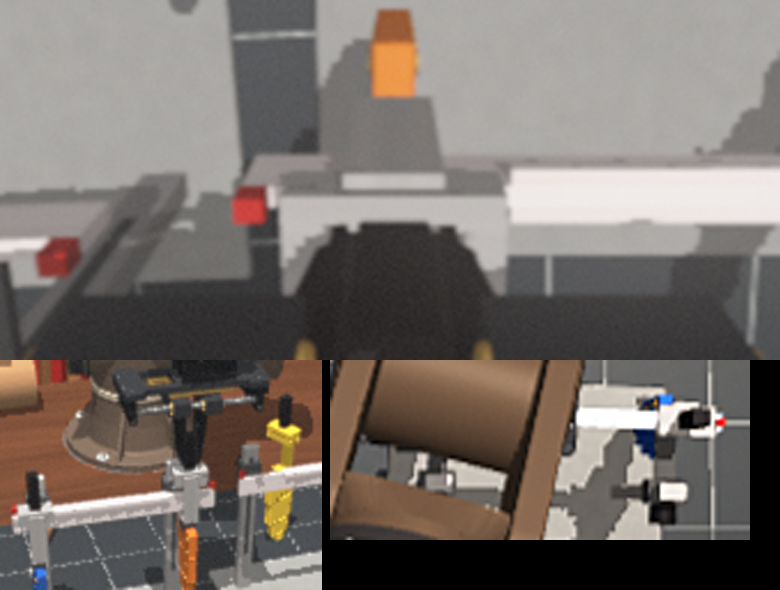

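The carrier is raised over the ready gap: crop x 281–507, with the red stop at (250,205) left of it and the head starting at (509,195) on the right. I'll work out the positions.

```bash
python3 -c "
from h import *
np.set_printoptions(precision=4,suppress=True)
w=load('wrist');P=lambda x,y,z:atz(w,190+x/3-.33,150+y/3-.33,z)
print(w['extrinsics'][:3,3])
print('stop inner top edge',P(266,197,.24),'top face ctr',P(250,197,.241),'head start',P(509,170,.231),P(509,222,.231),'head far',P(775,168,.231),P(775,224,.231))
print('bridge edges z.265',P(281,190,.265),P(507,190,.265),'top lip',P(342,173,.265),P(445,173,.265))
# predicted pixels of stop / head start by model
for dz in(.226,.231,.236):
  for yl in(.124,.13,.068,-.03):
    for xl in (0,.0065):
      c,s=np.cos(-.0398),np.sin(-.0398);X=.5423+c*xl-s*yl;Y=-.175+s*xl+c*yl
      q=proj(w,[X,Y,dz+(.01 if yl>.1 else 0)]);print(dz,yl,xl,((q-[190,150])*3+1))
"
```

```text
[ 0.6175 -0.0832  0.4445]
stop inner top edge [ 0.5499 -0.0523  0.24  ] top face ctr [ 0.5504 -0.049   0.241 ] head start [ 0.5511 -0.1066  0.231 ] [ 0.5386 -0.1064  0.231 ] head far [ 0.5491 -0.1668  0.231 ] [ 0.5356 -0.1677  0.231 ]
bridge edges z.265 [ 0.5594 -0.0591  0.265 ] [ 0.5577 -0.1024  0.265 ] top lip [ 0.5624 -0.071   0.265 ] [ 0.5616 -0.0906  0.265 ]
0.226 0.124 0 [263.5982 202.7647]
0.226 0.124 0.0065 [262.5458 175.0057]
0.226 0.13 0 [236.7796 202.7874]
0.226 0.13 0.0065 [235.5168 175.0292]
0.226 0.068 0 [508.9347 188.6439]
0.226 0.068 0.0065 [509.7696 161.9486]
0.226 -0.03 0 [928.8818 188.2842]
0.226 -0.03 0.0065 [932.8727 161.5772]
0.231 0.124 0 [260.6677 210.1902]
0.231 0.124 0.0065 [259.5679 181.8636]
0.231 0.13 0 [233.2479 210.2133]
0.231 0.13 0.0065 [231.9283 181.8874]
0.231 0.068 0 [511.3939 195.4492]
0.231 0.068 0.0065 [512.2656 168.2289]
0.231 -0.03 0 [940.3562 195.084 ]
0.231 -0.03 0.0065 [944.5215 167.8516]
0.236 0.124 0 [257.6027 217.9563]
0.236 0.124 0.0065 [256.4524 189.0385]
0.236 0.13 0 [229.5543 217.9797]
0.236 0.13 0.0065 [228.1739 189.0627]
0.236 0.068 0 [513.9609 202.553 ]
0.236 0.068 0.0065 [514.872  174.7868]
0.236 -0.03 0 [952.334  202.1822]
0.236 -0.03 0.0065 [956.6853 174.4034]
```

```bash
python3 -m pendant '[[[0,0,-4,0,0,0,10],[0,0,-8,0,0,0,10],[0,0,-11,0,0,0,10],[0,0,-13,0,0,0,10],[0,0,-14,0,0,0,10],[0,0,-15,0,0,0,10]]]'; python3 -m pendant '[[[0,0,-1,0,0,0,10],[0,0,-2,0,0,0,10],[0,0,-3,0,0,0,10],[0,0,-3,0,0,0,10]]]'
```

```text
time: 8.95
tool_pos: [0.5454, -0.0789, 0.2596]
tool_rot: [3.141, -0.063, 0.0]
force: [0.1, -0.3, -0.7]
gripper_width: 0.15
time: 9.45
tool_pos: [0.5454, -0.0789, 0.2566]
tool_rot: [3.141, -0.063, -0.0]
force: [-0.0, -1.1, -2.0]
gripper_width: 0.142
```

```bash
python3 -m pendant '[[[0,0,-1,0,0,0,10],[0,0,-2,0,0,0,10],[0,0,-3,0,0,0,10],[0,0,-3,0,0,0,10]]]'
```

```text
time: 9.95
tool_pos: [0.5454, -0.0789, 0.2536]
tool_rot: [3.141, -0.063, -0.0]
force: [0.2, -0.2, -1.5]
gripper_width: 0.147
```

```bash
for i in 1; do python3 -m pendant '[[[0,0,-0.7,0,0,0,10],[0,0,-1.4,0,0,0,10],[0,0,-2,0,0,0,10],[0,0,-2,0,0,0,10]]]'; done
```

```text
time: 10.45
tool_pos: [0.5454, -0.0789, 0.2516]
tool_rot: [3.141, -0.063, -0.0]
force: [-0.7, -0.1, -0.5]
gripper_width: 0.145
```

```bash
python3 -m pendant '[[[0,0,-0.7,0,0,0,10],[0,0,-1.4,0,0,0,10],[0,0,-1.4,0,0,0,10]]]'
```

```text
time: 10.82
tool_pos: [0.5454, -0.0789, 0.2502]
tool_rot: [3.141, -0.063, -0.0]
force: [0.0, 0.2, -1.2]
gripper_width: 0.142
```

```bash
python3 -m pendant '[[[0,0,-0.7,0,0,0,10],[0,0,-1.4,0,0,0,10],[0,0,-1.4,0,0,0,10]]]'
```

```text
time: 11.2
tool_pos: [0.5454, -0.0789, 0.2488]
tool_rot: [3.141, -0.063, -0.0]
force: [0.4, 0.3, -1.7]
gripper_width: 0.146
```

```bash
python3 -m pendant '[[[0,0,-0.6,0,0,0,10],[0,0,-1.2,0,0,0,10],[0,0,-1.2,0,0,0,10]]]'
```

```text
time: 11.58
tool_pos: [0.5454, -0.0789, 0.2476]
tool_rot: [3.141, -0.063, -0.0]
force: [-0.2, -0.1, -1.1]
gripper_width: 0.144
```

```bash
python3 -m pendant '[[[0,0,-0.6,0,0,0,10],[0,0,-1.2,0,0,0,10],[0,0,-1.2,0,0,0,10]]]'
```

```text
time: 11.95
tool_pos: [0.5454, -0.0789, 0.2464]
tool_rot: [3.141, -0.063, -0.0]
force: [0.3, -0.2, -2.0]
gripper_width: 0.145
```

```bash
python3 -m pendant '[[[0,0,-0.6,0,0,0,10],[0,0,-1,0,0,0,10],[0,0,-1,0,0,0,10]]]'
```

```text
time: 12.32
tool_pos: [0.5454, -0.0789, 0.2454]
tool_rot: [3.141, -0.063, -0.0]
force: [0.0, -0.5, -1.5]
gripper_width: 0.143
```

```bash
python3 -m pendant '[[[0,0,-0.6,0,0,0,10],[0,0,-1,0,0,0,10],[0,0,-1,0,0,0,10]]]'
```

```text
time: 12.7
tool_pos: [0.5454, -0.0789, 0.2445]
tool_rot: [3.141, -0.063, 0.0]
force: [-0.4, -0.0, -0.0]
gripper_width: 0.144
```

```bash
python3 -m pendant '[[[0,0,-0.6,0,0,0,10],[0,0,-1,0,0,0,10],[0,0,-1,0,0,0,10]]]'
```

```text
time: 13.08
tool_pos: [0.5455, -0.0789, 0.2437]
tool_rot: [3.141, -0.063, 0.001]
force: [-0.8, 0.1, 2.9]
gripper_width: 0.142
```

```bash
python3 -m pendant '[[[0,0,-0.6,0,0,0,10],[0,0,-1,0,0,0,10],[0,0,-1,0,0,0,10]]]'
```

```text
time: 13.45
tool_pos: [0.5455, -0.0789, 0.243]
tool_rot: [3.141, -0.063, 0.001]
force: [-2.4, 1.0, 8.0]
gripper_width: 0.146
```

```bash
python3 -m pendant '[[[0,0,0.7,0,0,0,10],[0,0,1.4,0,0,0,10],[0,0,1.4,0,0,0,10]]]'
```

```text
time: 13.82
tool_pos: [0.5455, -0.0789, 0.2439]
tool_rot: [3.141, -0.063, 0.0]
force: [-1.8, 0.4, 2.9]
gripper_width: 0.141
```

```bash
python3 -m pendant '[[[-0.1,-2,0,0,0,0,10],[-0.2,-5,0,0,0,0,10],[-0.3,-8,0,0,0,0,10],[-0.4,-11,0,0,0,0,10],[-0.5,-13,0,0,0,0,10]]]'
```

```text
time: 14.45
tool_pos: [0.5449, -0.0921, 0.2439]
tool_rot: [3.141, -0.063, 0.0]
force: [0.4, 4.0, 3.3]
gripper_width: 0.15
```

```bash
python3 -m pendant '[[[-0.1,-2,0.4,0,0,0,10],[-0.3,-6,0.4,0,0,0,10],[-0.4,-10,0.4,0,0,0,10]]]'
```

```text
time: 14.82
tool_pos: [0.5444, -0.1022, 0.2442]
tool_rot: [3.141, -0.063, -0.0]
force: [-0.3, 2.0, 1.2]
gripper_width: 0.147
```

```bash
python3 -m pendant '[[[-0.3,-7,0,0,0,0,10],[-0.8,-19,0,0,0,0,10],[-1.3,-32,0,0,0,0,10],[-1.8,-45,0,0,0,0,10],[-2.3,-58,0,0,0,0,10],[-2.7,-68,0,0,0,0,10],[-3,-75,0,0,0,0,10]]]'
```

```text
time: 15.7
tool_pos: [0.5414, -0.1776, 0.2442]
tool_rot: [3.141, -0.064, -0.0]
force: [0.4, 2.5, 1.2]
gripper_width: 0.149
```

```bash
python3 -m pendant '[[[-0.3,-6,0,0,0,0,10],[-0.6,-15,0,0,0,0,10],[-1,-25,0,0,0,0,10],[-1.4,-35,0,0,0,0,10],[-1.7,-42,0,0,0,0,10],[-1.8,-45,0,0,0,0,10],[-1.8,-45,0,0,0,0,10]]]'; python3 -c "
from h import *
s=snap('scene');t=snap('top');w=snap('wrist')
f=lambda a,k:cv2.resize(a[:,:,::-1],None,fx=k,fy=k,interpolation=cv2.INTER_CUBIC)
o=np.zeros((600,780,3),np.uint8);o[:360]=f(w['pixels'][150:270,240:500],3);o[360:600,:360]=f(s['pixels'][160:240,225:345],3);o[360:540,370:730]=f(t['pixels'][180:240,330:450],3);cv2.imwrite('pics/g4.png',o)"
```

```text
time: 16.58
tool_pos: [0.5397, -0.2222, 0.2443]
tool_rot: [3.141, -0.064, -0.0]
force: [-0.7, -0.9, 1.6]
gripper_width: 0.143
```

View pics/g4.png

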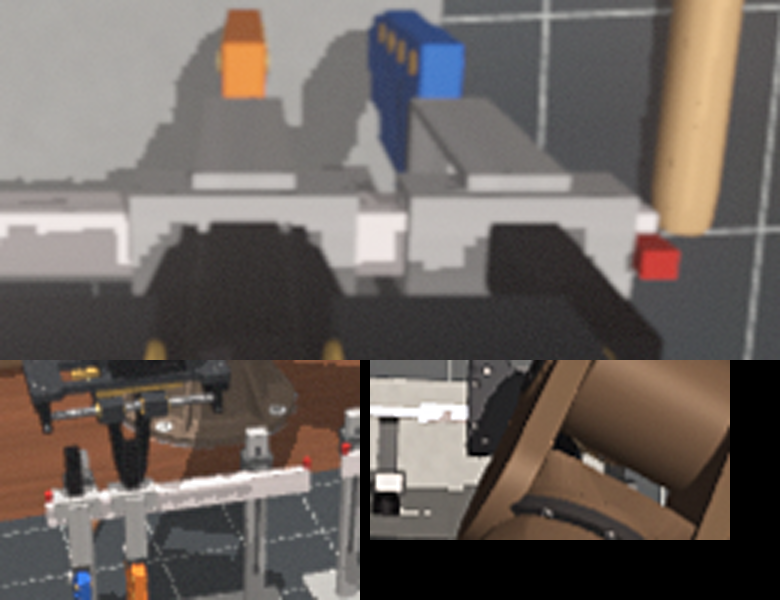

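Orange is seated on the rail with its right edge at crop x 357. Blue's left edge is at 409, so about 10 mm is left. I'll approach slowly.

```bash
python3 -m pendant '[[[-0.1,-3,0,0,0,0,10],[-0.2,-6,0,0,0,0,10],[-0.3,-8,0,0,0,0,10],[-0.3,-8.5,0,0,0,0,10],[-0.3,-8.5,0,0,0,0,10]]]'
```

```text
time: 17.35
tool_pos: [0.5394, -0.2304, 0.2443]
tool_rot: [3.141, -0.063, -0.0]
force: [0.4, 0.6, 0.4]
gripper_width: 0.148
```

```bash
python3 -m pendant '[[[0,-0.5,0,0,0,0,10],[0,-1,0,0,0,0,10],[0,-1,0,0,0,0,10]]]'
```

```text
time: 17.73
tool_pos: [0.5394, -0.2314, 0.2442]
tool_rot: [3.141, -0.063, -0.0]
force: [0.1, 0.8, 0.5]
gripper_width: 0.143
```

```bash
python3 -m pendant '[[[0,-0.5,0,0,0,0,10],[0,-1,0,0,0,0,10],[0,-1,0,0,0,0,10]]]'
```

```text
time: 18.1
tool_pos: [0.5394, -0.2324, 0.2443]
tool_rot: [3.141, -0.063, 0.0]
force: [-0.5, 1.5, 1.0]
gripper_width: 0.146
```

```bash
python3 -m pendant '[[[0,-0.5,0,0,0,0,10],[0,-1,0,0,0,0,10],[0,-1,0,0,0,0,10]]]'
```

```text
time: 18.48
tool_pos: [0.5394, -0.2332, 0.2442]
tool_rot: [-3.141, 0.063, 0.0]
force: [-0.0, 4.5, 1.2]
gripper_width: 0.144
```

```bash
python3 -m pendant '[[[0,-0.5,0,0,0,0,10],[0,-0.7,0,0,0,0,10],[0,-0.7,0,0,0,0,10]]]'
```

```text
time: 18.85
tool_pos: [0.5394, -0.2336, 0.2442]
tool_rot: [-3.14, 0.063, 0.0]
force: [0.9, 6.2, 1.4]
gripper_width: 0.143
```

```bash
python3 -m pendant '[[[0,0.7,0,0,0,0,10],[0,0.7,0,0,0,0,20],[0,0.7,0,0,0,0,26],[0,0.7,0,0,0,0,26],[0,0.7,0,0,0,0,26]]]'; python3 -c "
from h import *
w=snap('wrist')
f=lambda a,k:cv2.resize(a[:,:,::-1],None,fx=k,fy=k,interpolation=cv2.INTER_CUBIC)
cv2.imwrite('pics/g5.png',f(w['pixels'][150:270,240:500],3))"
```

```text
time: 19.48
tool_pos: [0.5394, -0.2336, 0.2443]
tool_rot: [3.141, -0.063, 0.0]
force: [-1.8, 0.2, -0.5]
gripper_width: 0.269
```

View pics/g5.png

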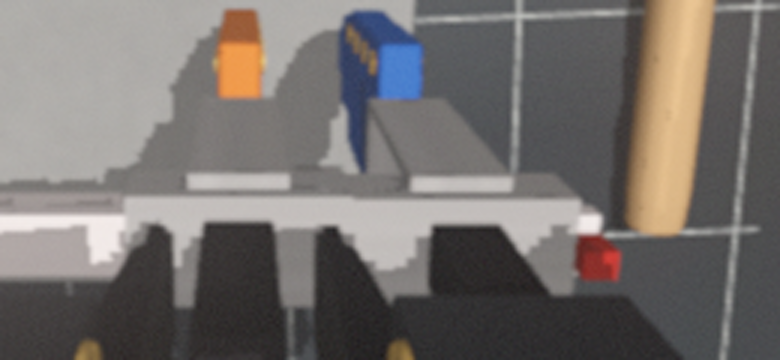

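Orange and blue are in contact, with no visible gap at crop x≈352, and both fingers are clear of the stem. Now I'll retreat upward.

```bash
python3 -m pendant '[[[0,0,10,0,0,0,26],[0,0,35,0,0,0,26],[0,0,70,0,0,0,26],[0,0,110,0,0,0,26],[0,0,130,0,0,0,26],[0,0,130,0,0,0,26]]]'; python3 -c "
from h import *
s=snap('scene');w=snap('wrist')
f=lambda a,k:cv2.resize(a[:,:,::-1],None,fx=k,fy=k,interpolation=cv2.INTER_CUBIC)
o=np.zeros((580,780,3),np.uint8);o[:,:]=0;o[:300,:780]=f(w['pixels'][130:230,200:460],3);o[300:580,:]=f(s['pixels'][155:248,235:495],3)[:280];cv2.imwrite('pics/g6.png',o)"
```

```text
time: 20.27
tool_pos: [0.5396, -0.2335, 0.3761]
tool_rot: [3.139, -0.063, 0.005]
force: [-0.3, 0.1, -0.4]
gripper_width: 0.276Traceback (most recent call last):
  File "<string>", line 5, in <module>
    o=np.zeros((580,780,3),np.uint8);o[:,:]=0;o[:300,:780]=f(w['pixels'][130:230,200:460],3);o[300:580,:]=f(s['pixels'][155:248,235:495],3)[:280];cv2.imwrite('pics/g6.png',o)
                                                                                             ~^^^^^^^^^^^
ValueError: could not broadcast input array from shape (279,780,3) into shape (280,780,3)
```

```bash
python3 -c "
from h import *
s=load('scene');w=load('wrist')
f=lambda a,k:cv2.resize(a[:,:,::-1],None,fx=k,fy=k,interpolation=cv2.INTER_CUBIC)
cv2.imwrite('pics/g6.png',np.vstack([f(w['pixels'][130:230,200:460],3),f(s['pixels'][155:248,235:495],3)]))"
```

```text
(no output)
```

View pics/g6.png

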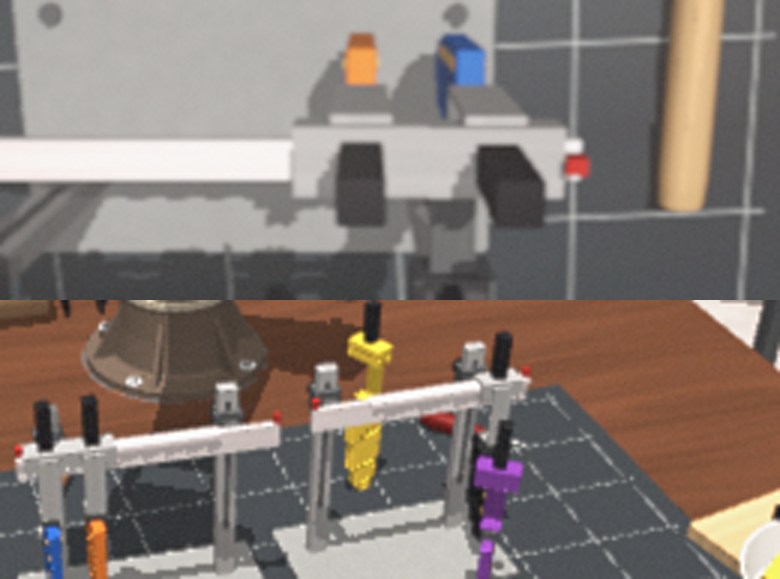

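Orange hangs upright on the ready rail directly against blue (one continuous block at crop x 292–566). Black is still in place on the drying rail and the gripper is clear, so I'll hand in.

```bash
python3 -c "
from station import robot; print(robot.close_job())"
```

```text
the job is handed in; nothing more can be done
None
```

The orange carrier is hanging on the ready rail, up against the blue one and let go. I handed the job in at about 20 s of the 64 s allowed; no verdict was reported.

- **Moves:** I slid it into the drying gap, lifted it about 28 mm and carried it over both red stops. I then lowered it onto the ready rail by feel and slid it along to the blue carrier.
- **Forces:** The tool force peaked at +8 N lowering it onto the rail, about 9.7 N of contact allowing for its weight. Against the blue carrier it reached about 6 N. Both are well under the 20 N limit.
- **Last checks:** The final pictures show the orange carrier upright, no visible gap to the blue one, the gripper clear above, and the black carrier in its place. I saw nothing else moved, though those close-up views do not cover the whole bench. No check failed.
- **Rail height:** Contact put the ready rail top at about 230 mm, consistent with the camera views.

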